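# Close up the can rack

## Robot

A 6-joint arm with a two-finger parallel gripper is mounted at the origin on the work surface. World frame = base frame: x ahead of the robot, y to its left, z up, the work surface at z = 0. Lengths are in m, angles in rad, forces in N, time in s.
With the tool pointing down it reaches from about 0.3 to 0.875 m from the base axis. Payload 6.4 kg.
Tool frame: the origin (TCP) lies midway between the tips of the shut fingers; the grasp point (between the pads) lies 19 mm behind it; z points along the fingers, y is the line along which they close (so a half turn about z gives the same grasp; the last joint's range is limited). The gripper opens to 85 mm and grips with 20 to 120 N. Pads are 22 mm wide; open, the fingers measure 114 mm over their backs; the gripper's body (76 mm by 85 mm) begins 54 mm behind the grasp point. The pads swing forward as they close: fully open they stand 13 mm farther back than shut.
Start: joints at [-1.379, 0.181, 1.607, -0, 1.354, -0.206], TCP at [0.223, -0.53, 0.231] pointing down, gripper open.
Joint ranges: [-2.99, 2.99], [-0.89, 2.07], [0.3, 2.58], [-1.14, 4.28], [0, 2.63], [-3.12, 3.12]. Speed limits (rad/s): [2.57, 2.57, 3.01, 3.14, 3.14, 3.14].

## Interface

Orientations are given as a unit quaternion [w, x, y, z].
In Python, from bench import status, camera, ctrl gives the robot as it stands. The module is installed in compiled form; this text tells all that it offers.
- The arm moves only by the shell command python3 -m handwheel 'ROWS'. ROWS is JSON, a list that holds one entry, the list of rows, each a list of 7 numbers: the opening, from -1 (shut) to 1 (fully open), then the shift along the tool's x, y, z in cm, then the turn, a rotation vector about the tool's x, y, z in degrees. A call has 1 to 10 rows; each row is the pose to reach, as a shift and turn from the pose commanded when the call began, along the tool's axes at that moment; what a row does not reach only later rows make up. A row lasts 1/8 s, in which the tool goes at most 62.5 mm and 10.7 degrees, less where a joint would pass 70% of its speed; a pose out of reach is approached as far as the arm can. A call with a gripper value outside its range is refused whole. The fingers move at their own pace and stop on an object; the grip force is fixed at half the most. Time passes only in rows, so rows that repeat a pose let the fingers close. It gives the time, the measured TCP pose, the force, the opening and the grip force at its end, in the units of the state.
- status.get_obs(): the state, without advancing time (a new reading comes with each control period).
- camera(name): name is "side" or "top" or "wrist"; returns a dict with "frame" (480x640x3 uint8, blue, green, red), "depth" (480x640 float32, m along the optical axis (not along the pixel's ray), 0 where there is no reading), "fx", "fy", "cx", "cy" (pixels), "extrinsics" (4x4, takes a point from camera to world coordinates); the wrist camera has in their place "hand_eye" (4x4, takes a point from camera to tool coordinates, whose origin is the TCP and whose axes are the flange's). Camera axes: x right, y down, z forward; pixel columns grow to the right and rows downward; lengths in m; the calibration is good to about 2 mm. The wrist camera is an equidistant fisheye: a pixel r from the principal point sees the ray r / f radians off the axis. A picture is of the moment at which its call begins: read the wrist's pose just before it.
- ctrl.hand_in(): hands the job in; it is judged then, once.
The state is a dict: "time_s": time; "q": joint angles; "dq": joint speeds; "joint_efforts": joint torques, N m; "eef_pos": TCP position; "eef_rot": TCP orientation; "wrist_force": force on the tool from outside, world axes, zero at the start; "torque": the same for the moment, N m; "opening": opening from 0.0 (shut) to 1.0 (fully open); "grasp_force": force on a finger pad.
Only numpy, scipy, OpenCV 4.12 (cv2) and the standard library are available. Lean on these libraries where they do the work, as an engineer would, in place of code of your own. Each camera call takes 0.05 s, during which the arm holds its last target. There are 200 camera calls.

## Task

A tin has fallen over in the can rack. Stand it upright on the board again, let go of it, then slide the end stop along its slot until the three containers stand in one closed row, with no gaps, between the stop and the end block. Leave all three upright on the board, do not knock the other two over, and leave the rest of the bench as it is.

Things in the scene. Friction and masses are not known exactly. Their poses are not given: they have to be found in the camera images.
- rack: fixed can rack: a plywood board 390 long (its y axis), 76 wide (its x axis), top 20 above the bench, with a wooden end block at its +y end and an end stop that slides along a slot in the board. Origin on the bench under the middle of the board. It is placed and turned differently each time (a few tenths of a radian at most)
- end_face (a point): point at board height (20 above the bench) in the middle of the end block's inner face, against which the row is closed up; block 76 wide, rising 70 above the board. Axes as the rack's; 177 from the rack's origin along y
- stop (a joint): travel of the sliding end stop in m: 0 = fully back (its face 302 from the end block's face), growing as it moves to +y of the rack, so gap to the end block = 0.302 - value. It has friction of about 2.5 N (the containers it pushes add about 2 N each) and stays where it is left. The three containers together are 156 thick, so it reads about 0.146 when the row is closed
- stop_grip (a point): middle of the top of the stop's black upright grip, 87 above the bench. The grip is 30 wide (rack x), 16 thick (rack y) and 58 high; it stands on a foot 52 long, 64 wide, whose top is 11 above the board. In front of the grip (+y) is the stop's plate, 64 wide, rising 57 above the board, its face 36 from the grip's middle
- stop_face (a point): foot of the middle of the stop's face (the +y side of its plate), at board height
- tall_tin_mid (a point): centre of the taller rectangular metal tin's body, 60 x 56 x 95 (its x, y, z) with a black round screw cap 26 across and 12 high on the middle of its +z end; about 0.25 kg (0.2 to 0.35). It starts lying on a 60 x 95 face on the board between its two neighbours, cap towards the end block, foot towards the stop; its z axis points from foot to cap. Let go with the edge of its foot on the board, it rocks upright by itself if it leans less than about 25 degrees
- short_tin_mid (a point): centre of the shorter rectangular tin's body, 60 x 48 x 50 (its x, y, z) with an off-centre cap of 12 on top; stands on the board with its 48 along the rack; about 0.2 kg. At one side of the tipped tin, either side
- round_can_mid (a point): centre of the round can, 52 across, 50 high; stands on the board; about 0.2 kg. At the other side of the tipped tin
- screwdriver: screwdriver lying on the bench near the robot's side of the rack; origin under its middle. Not part of the job
- sanding_block: cork sanding block 65 x 100 x 30, on the robot's side of the rack; origin at the centre of its underside. Not part of the job
- tape_roll: ring-shaped roll, 100 across, 25 high, lying flat beyond the rack; origin at the centre of its underside. Not part of the job
- corbel: small carved wooden bracket about 114 high, standing beyond the rack; origin at the centre of its underside. Not part of the job
- hinge_box: cardboard box 70 x 100 x 45 beyond the rack; origin at the centre of its underside. Not part of the job
- stain_can: round can 90 across, 100 high, to the robot's left of the rack; origin at the centre of its underside. Not part of the job
- tall_tin: the same tall tin; origin at the centre of its foot (underside)

How it is judged:
By the outcome, as a careful person would: the job done as asked, in the order asked, and still so for the second after the job is handed in, with the robot touching nothing.
It also fails if it takes over 54 s, if anything falls off the work surface, if the arm or the gripper's body presses on something with over 40 N, if the wrist force passes 120 N, or if a joint passes its speed limit or range.

## Working session

There is one attempt and no reset: what is moved stays moved. The work goes in short steps, Python scripts to look and compute and a shell command to move; the robot and the scene stay as the last step left them, time stands still between calls to the robot, and variables do not carry over. Pictures are saved under pics/ and viewed, at most 10 in all, crops included, and the job is handed in when it is done.

```bash
mkdir -p pics; python3 - <<'E'
from bench import status,camera
import cv2,numpy as np
s=status.get_obs();print({k:np.round(v,3).tolist() for k,v in s.items()})
for n in("top","side"):
    c=camera(n);cv2.imwrite(f"pics/{n}0.png",c["frame"]);np.savez(f"{n}0.npz",**c)
    print(n,c["fx"],c["cx"],c["cy"],np.round(c["extrinsics"],3).tolist(),(c["depth"]>0).mean())
E
```

```text
{'time_s': 0.0, 'q': [-1.379, 0.182, 1.608, 0.0, 1.354, -0.206], 'dq': [0.0, -0.0, 0.001, -0.0, -0.002, 0.001], 'joint_efforts': [-0.0, -44.488, -35.134, -0.0, 0.009, 0.0], 'eef_pos': [0.223, -0.53, 0.23], 'eef_rot': [-0.001, 0.98, 0.198, 0.0], 'wrist_force': [0.926, -0.023, -0.312], 'torque': [0.001, 0.043, 0.033], 'grasp_force': 0.0, 'opening': 1.001}
top 573.3583947428697 323.83773332628357 243.48550476719475 [[0.025, -0.999, 0.043, 0.542], [-1.0, -0.025, -0.016, 0.137], [0.017, -0.042, -0.999, 1.046], [0.0, 0.0, 0.0, 1.0]] 0.9958463541666667
side 515.2925198714461 322.6516242571262 243.56062320454706 [[-0.73, -0.488, 0.478, 0.194], [-0.683, 0.512, -0.521, 0.576], [0.01, -0.707, -0.707, 0.706], [0.0, 0.0, 0.0, 1.0]] 0.995869140625
```

View pics/top0.png

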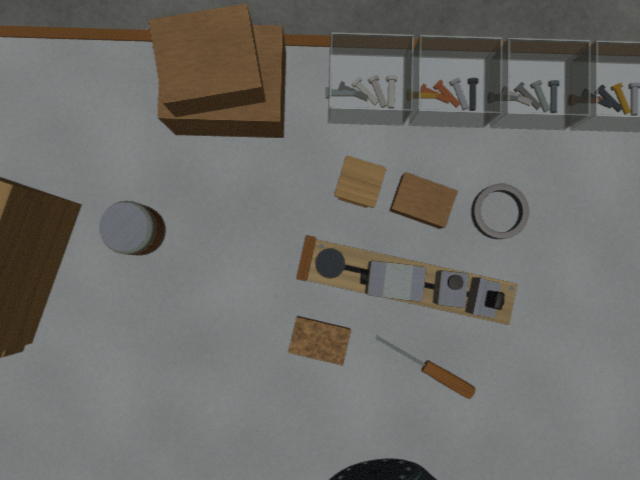

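View pics/side0.png

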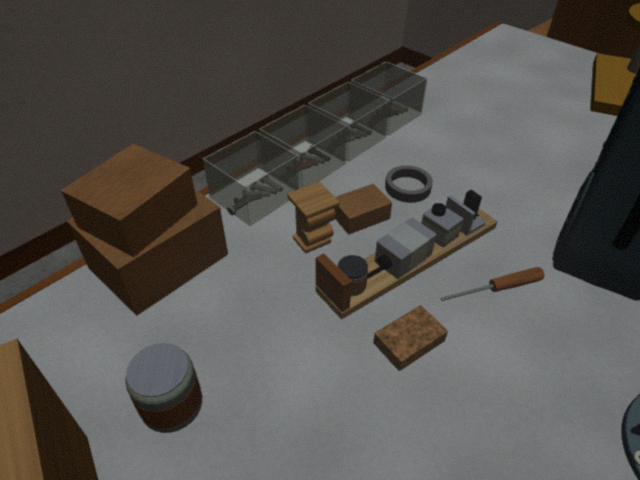

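The top view shows the rack from the end block (306,258) to the right end (516,300). In between are the round can (330,263), the tipped tin (397,281) with its cap at (367,276), the short tin (452,288), and the stop with its grip at (494,299). Next I'll measure from depth.

```bash
cat > h.py <<'E'
import numpy as np,cv2
def cloud(c):
    d=c["depth"];v,u=np.indices(d.shape)
    P=np.stack([(u-c["cx"])/c["fx"]*d,(v-c["cy"])/c["fy"]*d,d],-1)
    T=np.asarray(c["extrinsics"]);return P@T[:3,:3].T+T[:3,3]
E
python3 - <<'E'
from h import *
c=np.load("top0.npz");P=cloud(c)
m=np.zeros((480,640),np.uint8);cv2.fillPoly(m,[np.array([[290,228],[300,228],[530,272],[520,335],[400,312],[290,290]])],1)
S=P[m>0];print("bench z",np.median(S[:,2][S[:,2]<0.012]))
B=S[(S[:,2]>0.013)]
bd=S[(S[:,2]>0.013)&(S[:,2]<.027)]
r=cv2.minAreaRect((bd[:,:2]*1000).astype(np.float32));print("board rect",r)
bp=cv2.boxPoints(r)
e=[bp[1]-bp[0],bp[2]-bp[1]];L=max(e,key=np.linalg.norm);y=L/np.linalg.norm(L);y*=np.sign(y[1]);x=np.array([y[1],-y[0]])
print("ydir",y,"yaw",np.degrees(np.arctan2(-y[0],y[1])))
o=np.array(r[0])/1000
q=(B[:,:2]-o);X=q@x;Y=q@y;Z=B[:,2]
for lo in np.arange(-.2,.2,.006):
    k=(Y>=lo)&(Y<lo+.006)&(Z>.027)
    if k.any(): print(f"{lo*1000:.0f} n{k.sum()} X {X[k].min()*1000:.0f}..{X[k].max()*1000:.0f} Zmed {np.median(Z[k])*1000:.0f} max {Z[k].max()*1000:.0f}")
E
```

```text
bench z -0.000690217736601606
board rect ((520.6118774414062, -39.91316223144531), (372.5772399902344, 76.1658706665039), 79.0050048828125)
ydir [0.19072324 0.9816438 ] yaw -10.994995
-158 n7 X -28..30 Zmed 29 max 31
-152 n56 X -31..31 Zmed 30 max 34
-146 n106 X -32..32 Zmed 33 max 90
-140 n127 X -32..32 Zmed 34 max 91
-134 n283 X -31..31 Zmed 56 max 90
-128 n108 X -32..32 Zmed 31 max 62
-122 n3 X -17..9 Zmed 35 max 37
-116 n1 X -6..-6 Zmed 72 max 72
-110 n115 X -31..32 Zmed 76 max 80
-104 n348 X -32..32 Zmed 57 max 80
-92 n8 X -22..2 Zmed 66 max 68
-86 n88 X -25..33 Zmed 69 max 74
-80 n117 X -26..34 Zmed 69 max 73
-74 n107 X -26..33 Zmed 70 max 88
-68 n116 X -27..33 Zmed 71 max 85
-62 n126 X -27..32 Zmed 71 max 85
-56 n130 X -28..32 Zmed 70 max 84
-50 n140 X -29..31 Zmed 70 max 85
-44 n195 X -29..31 Zmed 67 max 73
-38 n103 X -10..30 Zmed 52 max 71
-14 n44 X -30..22 Zmed 75 max 78
-8 n117 X -30..29 Zmed 75 max 81
-2 n131 X -31..29 Zmed 75 max 81
4 n121 X -32..28 Zmed 75 max 79
10 n129 X -32..28 Zmed 75 max 80
16 n124 X -33..27 Zmed 75 max 80
22 n126 X -34..27 Zmed 76 max 81
28 n120 X -34..26 Zmed 76 max 80
34 n128 X -35..25 Zmed 76 max 80
40 n127 X -35..25 Zmed 75 max 80
46 n127 X -37..24 Zmed 75 max 80
52 n126 X -36..24 Zmed 76 max 81
58 n129 X -38..23 Zmed 75 max 80
64 n123 X -37..22 Zmed 75 max 80
70 n127 X -38..22 Zmed 75 max 80
76 n134 X -38..21 Zmed 75 max 79
82 n121 X -28..19 Zmed 61 max 78
88 n50 X -22..2 Zmed 57 max 63
94 n27 X -20..3 Zmed 55 max 62
124 n13 X -8..11 Zmed 69 max 71
130 n62 X -19..18 Zmed 69 max 73
136 n85 X -21..22 Zmed 69 max 73
142 n102 X -25..25 Zmed 69 max 74
148 n107 X -25..26 Zmed 69 max 73
154 n106 X -25..27 Zmed 69 max 73
160 n100 X -24..25 Zmed 69 max 73
166 n86 X -22..22 Zmed 69 max 74
172 n126 X -16..17 Zmed 1046 max 1046
178 n5 X -2..7 Zmed 61 max 71
184 n115 X -37..37 Zmed 88 max 94
190 n162 X -38..38 Zmed 89 max 93
196 n162 X -38..38 Zmed 89 max 94
```

```bash
cat >> h.py <<'E'
from scipy.spatial.transform import Rotation as Ro
O=np.array([.5206,-.0399,0]);YAW=-10.99
RK=Ro.from_euler('z',YAW,degrees=True)
def quat(q): return Ro.from_quat([q[1],q[2],q[3],q[0]])
def here(s):
    R=quat(s["eef_rot"]);p=np.array(s["eef_pos"]);return p,R
def go(X,Y,Z,a,yaw=0,back=25,s=None):
    """rack-frame grasp point (mm), tilt a (deg; + = pointing to +y), yaw rel. rack -> shift cm, rotvec deg"""
    from bench import status
    p,R=here(s or status.get_obs())
    T=RK*Ro.from_euler('z',yaw,degrees=True)*Ro.from_euler('x',a,degrees=True)*Ro.from_matrix(np.array([[0,1,0],[1,0,0],[0,0,-1.]]))
    g=O+RK.apply([X/1e3,Y/1e3,Z/1e3])
    t=g+T.apply([0,0,back/1e3])
    print("shift cm",np.round(R.inv().apply(t-p)*100,2),"turn",np.round((R.inv()*T).as_rotvec(degrees=True),1),"TCP",np.round(t,3))
def rackpos():
    from bench import status
    s=status.get_obs();p,R=here(s);z=RK.inv().apply(R.as_matrix()[:,2]);l=RK.inv().apply(R.as_matrix()[:,1])
    print("t %.2f"%s["time_s"],"TCP rack mm",np.round(RK.inv().apply(p-O)*1e3,1),"tilt %.1f"%np.degrees(np.arctan2(z[1],-z[2])),"toolz",np.round(z,3),"tooly",np.round(l,3),"open %.2f"%s["opening"],"gf %.0f"%s["grasp_force"],"F",np.round(s["wrist_force"],1),"q",np.round(s["q"],2))
E
python3 - <<'E'
from h import *
rackpos();go(-7,57,140,-25,5.4)
from bench import camera
c=camera("wrist");print(np.round(c["hand_eye"],3))
E
```

```text
t 0.10 TCP rack mm [-199.1 -537.5  230.5] tilt 0.1 toolz [-0.001  0.001 -1.   ] tooly [ 0.556 -0.831 -0.002] open 1.00 gf 0 F [-1.2 -0.   0.6] q [-1.38  0.18  1.61  0.    1.35 -0.21]
shift cm [ 48.52 -37.78  11.39] turn [-13.5 -22.6 -60.6] TCP [0.524 0.007 0.117]
[[-0.001 -0.965 -0.262  0.066]
 [ 1.    -0.    -0.001 -0.   ]
 [ 0.001 -0.262  0.965 -0.143]
 [ 0.     0.     0.     1.   ]]
```

```bash
python3 -m handwheel '[[[1,12,-9.5,2,-3,-5,-14],[1,24,-19,4,-6,-11,-30],[1,36,-28,6,-10,-17,-45],[1,48.5,-37.8,7.5,-13.5,-22.6,-60.6],[1,48.5,-37.8,7.5,-13.5,-22.6,-60.6],[1,48.5,-37.8,7.5,-13.5,-22.6,-60.6],[1,48.5,-37.8,7.5,-13.5,-22.6,-60.6],[1,48.5,-37.8,7.5,-13.5,-22.6,-60.6],[1,48.5,-37.8,7.5,-13.5,-22.6,-60.6],[1,48.5,-37.8,7.5,-13.5,-22.6,-60.6]]]'
python3 - <<'E'
from h import *
rackpos()
E
```

```text
time_s: 1.4
eef_pos: [0.5242, 0.0085, 0.1559]
eef_rot: [0.146, 0.723, 0.656, -0.161]
wrist_force: [-0.3, -0.2, 0.3]
opening: 0.999
grasp_force: 0.0
t 1.40 TCP rack mm [ -5.7  48.2 155.9] tilt -25.0 toolz [ 0.041 -0.422 -0.906] tooly [0.995 0.095 0.   ] open 1.00 gf 0 F [-0.3 -0.2  0.3] q [ 0.05  0.26  1.74 -0.46  1.24  0.32]
```

```bash
python3 - <<'E'
from h import *
from bench import camera
go(-7,57,56,-25,5.4)
cv2.imwrite("pics/w1.png",camera("wrist")["frame"])
E
```

```text
shift cm [ 5.04 -0.05 11.17] turn [0.  0.1 0.1] TCP [0.524 0.007 0.033]
```

View pics/w1.png

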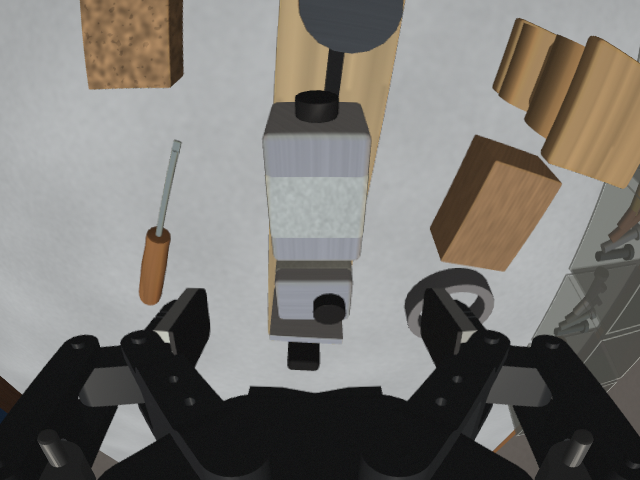

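The wrist view shows the tin centred at column 316, midway between the fingers (about 195 and 437) and parallel to them. I'll go straight down and close.

```bash
python3 -m handwheel '[[[1,2.5,0,5.6,0,0,0],[1,4,0,9,0,0,0],[1,5,0,11.2,0,0,0],[1,5,0,11.2,0,0,0],[0,5,0,11.2,0,0,0],[-1,5,0,11.2,0,0,0],[-1,5,0,11.2,0,0,0],[-1,5,0,11.2,0,0,0],[-1,5,0,11.2,0,0,0],[-1,5,0,11.2,0,0,0]]]'
python3 - <<'E'
from h import *
rackpos()
E
```

```text
time_s: 2.7
eef_pos: [0.5248, 0.0042, 0.0353]
eef_rot: [0.147, 0.723, 0.656, -0.16]
wrist_force: [0.8, 1.9, 6.4]
opening: 0.698
grasp_force: 65.9
t 2.70 TCP rack mm [-4.3 44.1 35.3] tilt -25.0 toolz [ 0.043 -0.422 -0.906] tooly [0.996 0.095 0.004] open 0.70 gf 66 F [0.8 1.9 6.4] q [ 0.04  0.45  1.79 -0.51  1.03  0.43]
```

```bash
python3 - <<'E'
from h import *
go(-4,48,110,-25,5.4,0)
go(0,80,115,20,2,0)
go(0,80,115,62,0,0)
E
```

```text
shift cm [-2.81  0.09 -6.93] turn [ 0.2  0.1 -0.1] TCP [0.526 0.008 0.11 ]
shift cm [-0.17  0.79 -8.71] turn [ 0.4 45.1  3.5] TCP [0.536 0.039 0.115]
shift cm [-0.17  0.79 -8.71] turn [-1.7 87.   5.8] TCP [0.536 0.039 0.115]
```

```bash
python3 -m handwheel '[[[-1,-1.4,0,-3.5,0,0,0],[-1,-2.8,0.1,-7,0,0,0],[-1,-2.4,0.2,-7.2,0,10,0.7],[-1,-2,0.3,-7.4,0,20,1.4],[-1,-1.6,0.4,-7.7,0,30,2],[-1,-1.2,0.5,-8,0,39,2.7],[-1,-0.8,0.6,-8.3,-0.5,48,3.3],[-1,-0.4,0.7,-8.5,-1,57,4],[-1,-0.2,0.8,-8.7,-1.3,66,4.6],[-1,-0.2,0.8,-8.7,-1.5,75,5.2]]]'
python3 - <<'E'
from h import *
from bench import camera
rackpos();go(0,80,115,62,0,0)
cv2.imwrite("pics/s2.png",camera("side")["frame"])
E
```

```text
time_s: 3.95
eef_pos: [0.5348, 0.0376, 0.1138]
eef_rot: [-0.268, 0.696, 0.579, 0.329]
wrist_force: [-0.1, 0.1, -3.6]
opening: 0.699
grasp_force: 66.3
t 3.95 TCP rack mm [ -0.9  78.8 113.8] tilt 50.2 toolz [ 0.     0.768 -0.64 ] tooly [1.    0.006 0.008] open 0.70 gf 66 F [-0.1  0.1 -3.6] q [-0.62  0.41  1.86  0.79  1.4  -0.8 ]
shift cm [0.17 0.09 0.02] turn [-0.  11.8  0.6] TCP [0.536 0.039 0.115]
```

View pics/s2.png

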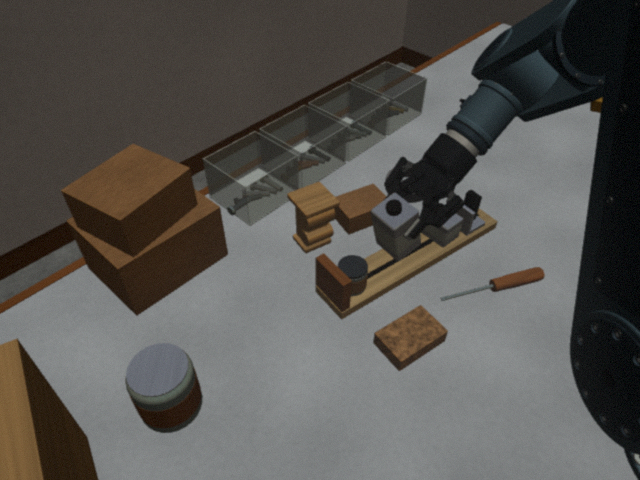

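The side view shows the tin held nearly upright, cap at (394,208). The short tin and the can are still standing. Now the last bit of rotation, then down.

```bash
python3 - <<'E'
from h import *
go(0,80,95,62,0,0);go(0,80,80,62,0,0)
E
```

```text
shift cm [-1.11  0.19  1.22] turn [-0.1 11.4  0.2] TCP [0.536 0.039 0.095]
shift cm [-2.27  0.19  2.17] turn [-0.1 11.4  0.2] TCP [0.536 0.039 0.08 ]
```

```bash
python3 -m handwheel '[[[-1,0,0.1,0.4,0,8,0.2],[-1,-0.7,0.2,0.8,0,11.5,0.2],[-1,-1.1,0.2,1.2,0,11.5,0.2],[-1,-1.6,0.2,1.6,0,11.5,0.2],[-1,-2,0.2,1.9,0,11.5,0.2],[-1,-2.2,0.2,2.1,0,11.5,0.2],[-1,-2.2,0.2,2.1,0,11.5,0.2],[-1,-2.2,0.2,2.1,0,11.5,0.2]]]'
python3 - <<'E'
from h import *
from bench import camera
rackpos();go(0,80,78,62,0,0)
f=camera("side")["frame"][140:300,330:510]
cv2.imwrite("pics/s3.png",cv2.resize(f,None,fx=3.5,fy=3.5,interpolation=2))
E
```

```text
time_s: 5.0
eef_pos: [0.5373, 0.0397, 0.0832]
eef_rot: [-0.325, 0.661, 0.549, 0.394]
wrist_force: [-0.1, 0.2, -2.9]
opening: 0.695
grasp_force: 66.4
t 5.00 TCP rack mm [ 1.2 81.3 83.2] tilt 61.5 toolz [-0.003  0.879 -0.478] tooly [1.    0.005 0.003] open 0.69 gf 66 F [-0.1  0.2 -2.9] q [-0.67  0.6   1.81  0.9   1.49 -0.94]
shift cm [-0.52 -0.12  0.13] turn [-0.2  0.5  0.3] TCP [0.536 0.039 0.078]
```

View pics/s3.png

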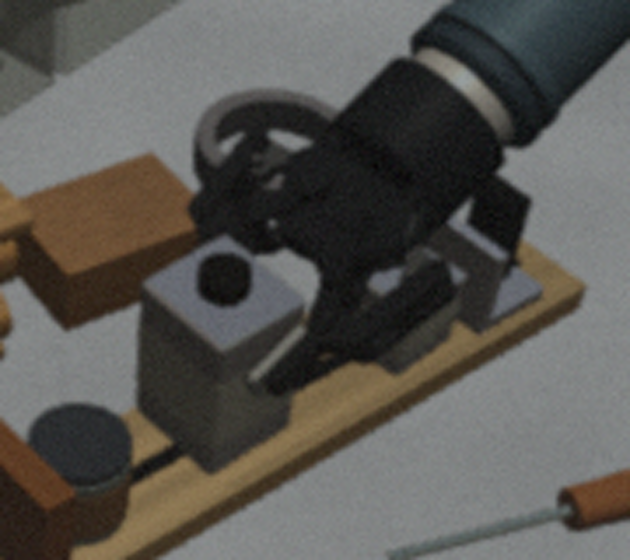

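The crop shows the tin upright just above the board, its foot corner at (212,470). I'll lower it gently to contact.

```bash
python3 -m handwheel '[[[-1,-0.2,-0.1,0.1,0,0.5,0.3],[-1,-0.4,-0.1,0.2,0,0.5,0.3],[-1,-0.4,-0.1,0.2,0,0.5,0.3]]]'; python3 -m handwheel '[[[-1,-0.1,0,0.05,0,0,0],[-1,-0.15,0,0.08,0,0,0],[-1,-0.15,0,0.08,0,0,0]]]'
```

```text
time_s: 5.42
eef_pos: [0.536, 0.0398, 0.0782]
eef_rot: [-0.329, 0.661, 0.546, 0.396]
wrist_force: [-0.0, -0.9, -3.0]
opening: 0.698
grasp_force: 66.4
time_s: 5.8
eef_pos: [0.5361, 0.0397, 0.0768]
eef_rot: [-0.329, 0.661, 0.546, 0.396]
wrist_force: [-0.3, 0.1, -2.6]
opening: 0.698
grasp_force: 66.4
```

```bash
python3 -m handwheel '[[[-1,-0.1,0,0.05,0,0,0],[-1,-0.2,0,0.1,0,0,0],[-1,-0.2,0,0.1,0,0,0]]]';  python3 -m handwheel '[[[-1,-0.1,0,0.05,0,0,0],[-1,-0.15,0,0.08,0,0,0],[-1,-0.15,0,0.08,0,0,0]]]'
```

```text
time_s: 6.18
eef_pos: [0.5362, 0.0396, 0.0749]
eef_rot: [-0.329, 0.661, 0.546, 0.397]
wrist_force: [-2.2, -0.9, 0.7]
opening: 0.69
grasp_force: 66.9
time_s: 6.55
eef_pos: [0.5361, 0.0395, 0.0748]
eef_rot: [-0.329, 0.66, 0.546, 0.397]
wrist_force: [-5.5, -5.2, 11.3]
opening: 0.693
grasp_force: 67.8
```

```bash
python3 -m handwheel '[[[1,0,0,0,0,0,0],[1,0,0,0,0,0,0],[1,0,0,0,0,0,0],[1,0,0,0,0,0,0],[1,0.5,0,-2,0,0,0],[1,1.5,0,-5,0,0,0],[1,2.5,0,-9,0,0,0],[1,5,0,-13,0,0,0],[1,7,0,-15,0,0,0],[1,7,0,-15,0,0,0]]]'
python3 - <<'E'
from h import *
from bench import camera
rackpos();go(0,-138,160,0,0,19)
for n in("top","side"):
    c=camera(n);np.savez(n+"1.npz",**c)
    if n=="side":cv2.imwrite("pics/s4.png",cv2.resize(c["frame"][130:320,300:520],None,fx=3,fy=3))
E
```

```text
time_s: 7.8
eef_pos: [0.5184, -0.0606, 0.2076]
eef_rot: [-0.326, 0.661, 0.547, 0.397]
wrist_force: [0.3, -0.2, -0.6]
opening: 1.005
grasp_force: 0.0
t 7.80 TCP rack mm [  1.8 -20.7 207.6] tilt 61.8 toolz [ 0.001  0.881 -0.473] tooly [1.    0.001 0.003] open 1.00 gf 0 F [ 0.3 -0.2 -0.6] q [-0.83  0.42  1.73  0.8   1.75 -0.83]
shift cm [-11.41  -0.21  -7.18] turn [  0.1 -61.8   0.1] TCP [ 0.494 -0.175  0.141]
```

View pics/s4.png

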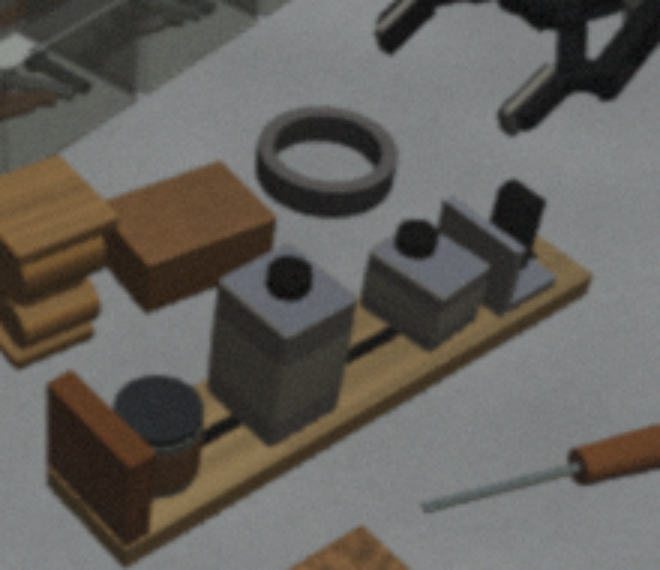

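The crop shows all three containers upright: the tall tin at (285,340), the short tin at (430,290) and the can at (160,430). Next I'll move above the stop's grip.

```bash
python3 -m handwheel '[[[1,-2,0,-3,0,-10,0],[1,-4,-0.1,-5,0,-20,0],[1,-6,-0.1,-6,0,-30,0],[1,-8,-0.2,-7,0,-40,0],[1,-10,-0.2,-7.2,0,-50,0],[1,-11.4,-0.2,-7.2,0,-60,0],[1,-11.4,-0.2,-7.2,0,-61.8,0],[1,-11.4,-0.2,-7.2,0,-61.8,0],[1,-11.4,-0.2,-7.2,0,-61.8,0]]]'
python3 - <<'E'
from h import *
from bench import camera
rackpos();go(0,-138,66,0,0,19)
P=cloud(np.load("side1.npz"));Q=RK.inv().apply((P-O).reshape(-1,3)).reshape(P.shape)*1e3
# tops: grip, short tin, tall tin, can
for n,y0,y1,z0,z1 in(("grip",-170,-120,80,92),("short",-95,-30,66,75),("tall",0,110,108,118),("can",115,180,65,75),("block",176,215,80,95)):
    m=(abs(Q[...,0])<45)&(Q[...,1]>y0)&(Q[...,1]<y1)&(Q[...,2]>z0)&(Q[...,2]<z1);q=Q[m]
    print(n,len(q),np.round(np.percentile(q[:,:2],[2,98],axis=0),0).tolist() if len(q) else'')
cv2.imwrite("pics/w5.png",camera("wrist")["frame"])
E
```

```text
time_s: 9.02
eef_pos: [0.4934, -0.1733, 0.1383]
eef_rot: [-0.002, 0.771, 0.637, 0.001]
wrist_force: [-0.2, 0.4, 0.2]
opening: 1.001
grasp_force: 0.0
t 9.03 TCP rack mm [  -1.3 -136.2  138.3] tilt 0.3 toolz [-0.002  0.005 -1.   ] tooly [ 1.     0.001 -0.002] open 1.00 gf 0 F [-0.2  0.4  0.2] q [-0.57  0.17  1.82  0.    1.15 -0.38]
shift cm [-0.23  0.14  9.12] turn [-0.1 -0.3  0.1] TCP [ 0.494 -0.175  0.047]
grip 125 [[-13.0, -142.0], [15.0, -127.0]]
short 472 [[-26.0, -83.0], [30.0, -36.0]]
tall 703 [[-29.0, 41.0], [29.0, 94.0]]
can 545 [[-22.0, 133.0], [25.0, 176.0]]
block 517 [[-36.0, 189.0], [38.0, 206.0]]
```

View pics/w5.png

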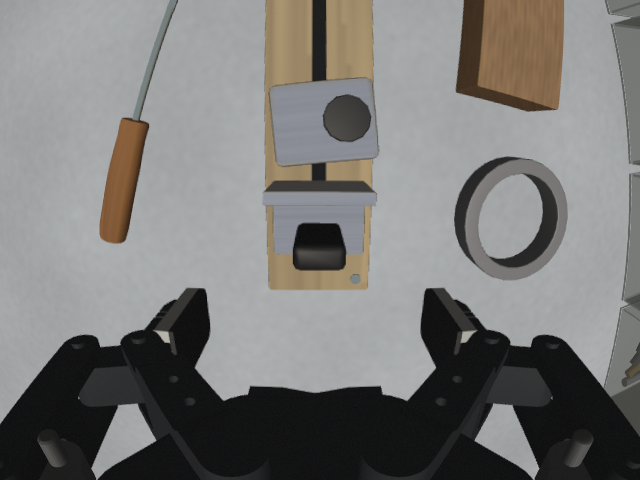

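The wrist view shows the grip at (319,248), centred between the fingers, and the short tin turned slightly at (325,122). Descend and grip.

```bash
python3 -m handwheel '[[[1,-0.2,0.1,4,0,-0.3,0],[1,-0.2,0.1,7.5,0,-0.3,0],[1,-0.2,0.1,9.1,0,-0.3,0],[0,-0.2,0.1,9.1,0,-0.3,0],[-1,-0.2,0.1,9.1,0,-0.3,0],[-1,-0.2,0.1,9.1,0,-0.3,0],[-1,-0.2,0.1,9.1,0,-0.3,0],[-1,-0.2,0.1,9.1,0,-0.3,0],[-1,-0.2,0.1,9.1,0,-0.3,0],[-1,-0.2,0.1,9.1,0,-0.3,0]]]'
python3 - <<'E'
from h import *
rackpos();go(0,-138+120,66,0,0,19)
E
```

```text
time_s: 10.32
eef_pos: [0.4953, -0.1753, 0.0489]
eef_rot: [0.002, 0.771, 0.637, -0.001]
wrist_force: [0.9, -1.1, 6.7]
opening: 0.342
grasp_force: 59.9
t 10.32 TCP rack mm [   0.9 -137.8   48.9] tilt -0.2 toolz [ 0.001 -0.003 -1.   ] tooly [1.    0.002 0.001] open 0.34 gf 60 F [ 0.9 -1.1  6.7] q [-0.56  0.32  1.86 -0.    0.97 -0.37]
shift cm [11.98 -0.06  0.15] turn [0.1 0.2 0.1] TCP [ 0.517 -0.058  0.047]
```

```bash
python3 -m handwheel '[[[-1,0.6,0,0,0,0,0],[-1,1.2,0,0,0,0,0],[-1,1.8,0,0,0,0,0],[-1,2.4,0,0,0,0,0],[-1,3,0,0,0,0,0],[-1,3.6,0,0,0,0,0],[-1,4.2,0,0,0,0,0],[-1,4.8,0,0,0,0,0],[-1,5.4,0,0,0,0,0],[-1,6,0,0,0,0,0]]]'
python3 -m handwheel '[[[-1,0.6,0,0,0,0,0],[-1,1.2,0,0,0,0,0],[-1,1.8,0,0,0,0,0],[-1,2.4,0,0,0,0,0],[-1,3,0,0,0,0,0],[-1,3.6,0,0,0,0,0],[-1,4.1,0,0,0,0,0],[-1,4.6,0,0,0,0,0],[-1,5,0,0,0,0,0],[-1,5,0,0,0,0,0]]]'
python3 - <<'E'
from h import *
from bench import camera
rackpos()
c=camera("side");cv2.imwrite("pics/s6.png",cv2.resize(c["frame"][130:320,300:520],None,fx=3,fy=3))
E
```

```text
time_s: 11.58
eef_pos: [0.5066, -0.117, 0.0489]
eef_rot: [0.002, 0.771, 0.637, -0.001]
wrist_force: [-1.1, -4.2, 6.4]
opening: 0.34
grasp_force: 60.1
time_s: 12.82
eef_pos: [0.5162, -0.0679, 0.0489]
eef_rot: [0.002, 0.771, 0.637, -0.001]
wrist_force: [-1.2, -4.0, 8.3]
opening: 0.342
grasp_force: 60.2
t 12.82 TCP rack mm [  1.  -28.3  48.9] tilt -0.2 toolz [ 0.002 -0.004 -1.   ] tooly [1.    0.003 0.002] open 0.34 gf 60 F [-1.2 -4.   8.3] q [-0.36  0.31  1.87 -0.    0.96 -0.16]
```

View pics/s6.png

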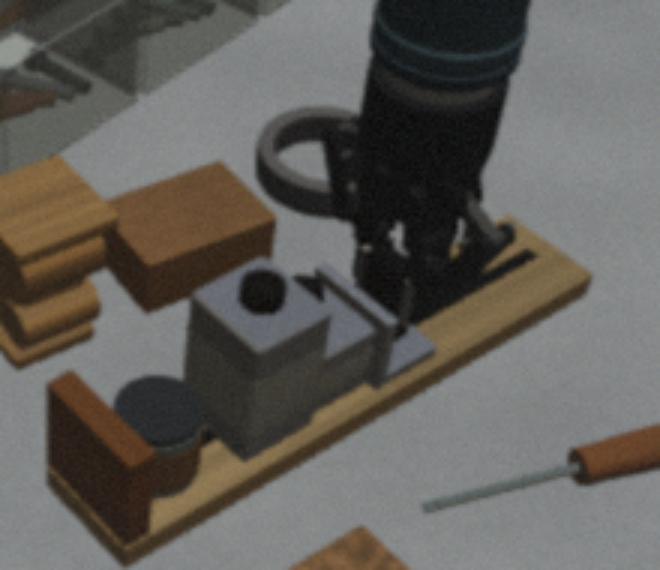

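The row is closing up and everything is still upright. About 20 mm should remain, so I'll creep forward and watch the force.

```bash
python3 -m handwheel '[[[-1,0.3,0,0,0,0,0],[-1,0.6,0,0,0,0,0],[-1,0.9,0,0,0,0,0],[-1,1.2,0,0,0,0,0],[-1,1.4,0,0,0,0,0],[-1,1.5,0,0,0,0,0],[-1,1.5,0,0,0,0,0]]]'; python3 -m handwheel '[[[-1,0.1,0,0,0,0,0],[-1,0.2,0,0,0,0,0],[-1,0.2,0,0,0,0,0]]]';python3 -m handwheel '[[[-1,0.1,0,0,0,0,0],[-1,0.2,0,0,0,0,0],[-1,0.2,0,0,0,0,0]]]'
```

```text
time_s: 13.75
eef_pos: [0.5189, -0.0535, 0.0489]
eef_rot: [0.002, 0.771, 0.637, -0.001]
wrist_force: [-2.1, -6.5, 8.6]
opening: 0.345
grasp_force: 60.3
time_s: 14.12
eef_pos: [0.5193, -0.0519, 0.0489]
eef_rot: [0.002, 0.771, 0.637, -0.001]
wrist_force: [-1.1, -7.3, 7.9]
opening: 0.344
grasp_force: 60.3
time_s: 14.5
eef_pos: [0.5196, -0.0499, 0.0489]
eef_rot: [0.002, 0.771, 0.637, -0.001]
wrist_force: [-1.8, -7.5, 8.0]
opening: 0.336
grasp_force: 60.3
```

```bash
python3 -m handwheel '[[[-1,0.1,0,0,0,0,0],[-1,0.1,0,0,0,0,0]]]'; python3 -m handwheel '[[[-1,0.1,0,0,0,0,0],[-1,0.1,0,0,0,0,0]]]';python3 -m handwheel '[[[-1,0.1,0,0,0,0,0],[-1,0.1,0,0,0,0,0]]]'
```

```text
time_s: 14.75
eef_pos: [0.5198, -0.049, 0.0489]
eef_rot: [0.002, 0.771, 0.637, -0.001]
wrist_force: [-2.2, -7.1, 8.0]
opening: 0.343
grasp_force: 60.3
time_s: 15.0
eef_pos: [0.52, -0.048, 0.0489]
eef_rot: [0.002, 0.771, 0.637, -0.001]
wrist_force: [-2.1, -8.5, 7.9]
opening: 0.342
grasp_force: 60.3
time_s: 15.25
eef_pos: [0.5202, -0.047, 0.0489]
eef_rot: [0.002, 0.771, 0.637, -0.001]
wrist_force: [-3.3, -7.8, 7.6]
opening: 0.344
grasp_force: 60.3
```

```bash
for i in 1; do python3 -m handwheel '[[[-1,0.1,0,0,0,0,0],[-1,0.1,0,0,0,0,0]]]'; python3 -m handwheel '[[[-1,0.1,0,0,0,0,0],[-1,0.1,0,0,0,0,0]]]'; done
python3 - <<'E'
from h import *
from bench import camera
rackpos()
c=camera("side");cv2.imwrite("pics/s7.png",cv2.resize(c["frame"][160:320,300:460],None,fx=3.7,fy=3.7))
E
```

```text
time_s: 15.5
eef_pos: [0.5204, -0.046, 0.0489]
eef_rot: [0.002, 0.771, 0.637, -0.001]
wrist_force: [-2.6, -7.4, 7.8]
opening: 0.343
grasp_force: 60.3
time_s: 15.75
eef_pos: [0.5204, -0.0459, 0.0489]
eef_rot: [0.003, 0.771, 0.637, -0.002]
wrist_force: [-3.6, -11.3, 8.8]
opening: 0.343
grasp_force: 60.3
t 15.75 TCP rack mm [ 1.  -6.  48.9] tilt -0.4 toolz [ 0.002 -0.006 -1.   ] tooly [1.    0.003 0.002] open 0.34 gf 60 F [ -3.6 -11.3   8.8] q [-0.31  0.31  1.86 -0.01  0.96 -0.12]
```

View pics/s7.png

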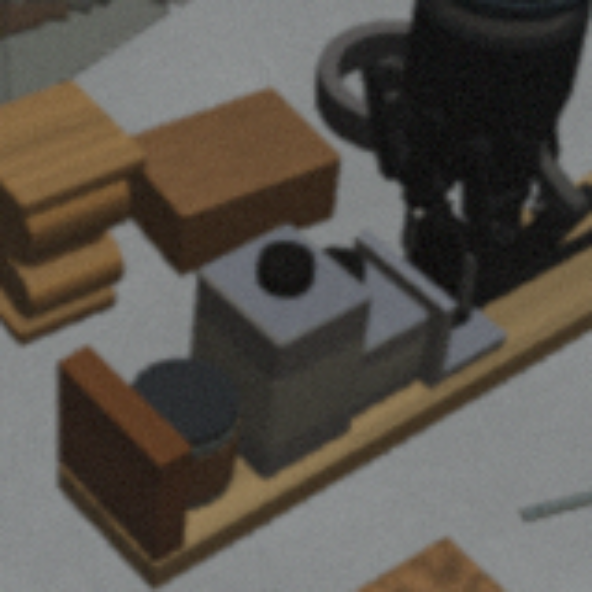

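The stop stalled on the last millimetre at about 12 N, and the crop shows no gaps. One more push to confirm.

```bash
python3 -m handwheel '[[[-1,0.1,0,0,0,0,0],[-1,0.1,0,0,0,0,0],[-1,0.1,0,0,0,0,0]]]'
```

```text
time_s: 16.18
eef_pos: [0.5205, -0.0459, 0.0489]
eef_rot: [0.003, 0.771, 0.637, -0.003]
wrist_force: [-4.3, -16.5, 9.3]
opening: 0.341
grasp_force: 60.3
```

```bash
python3 -m handwheel '[[[1,0,0,0,0,0,0],[1,0,0,0,0,0,0],[1,0,0,0,0,0,0],[1,0,0,0,0,0,0],[1,0,0,-3,0,0,0],[1,0,0,-8,0,0,0],[1,-3,0,-13,0,0,0],[1,-8,0,-17,0,0,0],[1,-13,0,-17,0,0,0],[1,-18,0,-17,0,0,0]]]'
python3 -m handwheel '[[[1,-5,0,0,0,0,0],[1,-10,0,0,0,0,0],[1,-10,0,0,0,0,0],[1,-10,0,0,0,0,0]]]'
python3 - <<'E'
from h import *
from bench import camera
rackpos()
a=camera("side")["frame"][160:320,300:460];t=camera("top");b=t["frame"][215:345,280:410]
P=cloud(t);Q=RK.inv().apply((P-O).reshape(-1,3)).reshape(P.shape)*1e3
m=(abs(Q[...,0])<16)&(Q[...,2]>80)&(Q[...,2]<95)&(Q[...,1]<12)&(Q[...,1]>-40);print("grip Y",np.percentile(Q[m][:,1],[3,97]))
cv2.imwrite("pics/f.png",np.hstack([cv2.resize(i,(400,400),interpolation=2) for i in(a,b)]))
E
```

```text
time_s: 17.42
eef_pos: [0.4858, -0.2199, 0.2184]
eef_rot: [0.001, 0.771, 0.637, -0.001]
wrist_force: [0.6, -0.8, -0.3]
opening: 1.0
grasp_force: 0.0
time_s: 17.92
eef_pos: [0.4669, -0.3161, 0.2172]
eef_rot: [-0.001, 0.771, 0.637, -0.001]
wrist_force: [0.1, 0.0, -0.4]
opening: 0.999
grasp_force: 0.0
t 17.93 TCP rack mm [-1.000e-01 -2.814e+02  2.172e+02] tilt -0.1 toolz [-0.002 -0.001 -1.   ] tooly [ 1.     0.002 -0.002] open 1.00 gf 0 F [ 0.1  0.  -0.4] q [-0.8   0.17  1.65 -0.    1.32 -0.61]
grip Y [-12.65216688   2.13154085]
```

View pics/f.png

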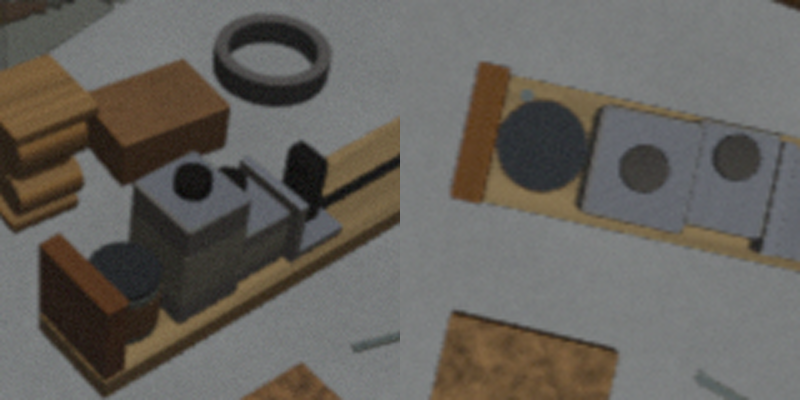

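The final views show all three containers upright and the row closed from the block to the stop plate. The stop sits where it stalled and the robot is clear.

```bash
python3 -c "
from bench import ctrl
print(ctrl.hand_in())"
```

```text
the job is handed in; nothing more can be done
None
```

The tin is standing upright again and the stop has been slid up until the three containers form a closed row against the end block. I handed the job in at about 18 s of robot time, with the arm clear; no verdict came back.

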